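# Set the speed limit of the ball spinner's control

## Robot

A 6-joint arm with a two-finger parallel gripper is mounted at the origin on a cart in front of the work surface, level with it; the furniture and walls round the work are solid. World frame = base frame: x ahead of the robot, y to its left, z up, the work surface at z = 0. Lengths are in m, angles in rad, forces in N, time in s.
With the tool pointing down it reaches from about 0.4 to 0.825 m from the base axis. Payload 7 kg.
Tool frame: the origin (TCP) lies at the very end of the fingers, on their centre line; the grasp point (between the pads) lies 19 mm behind it; z points along the fingers, y is the line along which they close (so a half turn about z gives the same grasp; the last joint's range is limited). The gripper opens to 85 mm and grips with 20 to 120 N. Pads are 22 mm wide; open, the fingers measure 114 mm over their backs; the gripper's body (76 mm by 85 mm) begins 54 mm behind the grasp point. The pads swing forward as they close: fully open they stand 13 mm farther back than shut.
Start: joints at [-1.057, 0.359, 0.012, 0, -1.224, -0.288], TCP at [0.151, -0.658, 0.231] pointing down, gripper open.
Joint ranges: [-3.07, 3.07], [-1.43, 2.12], [-1.02, 1.25], [-3.03, 1.67], [-3.05, -0], [-3.03, 3.03]. Speed limits (rad/s): [2.39, 2.39, 3.01, 3.14, 3.14, 3.14].

## Interface

Orientations are given as a rotation vector (axis times angle).
In Python, from rig import monitor, camera, finish_job gives the robot as it stands. The module is installed in compiled form; this text tells all that it offers.
- The arm moves only by the shell command python3 -m pendant 'ROWS' [FORCE]. ROWS is JSON, a list of rows, each a list of 3 entries, a list of its own where there are three numbers: the closure, from -1 (fully open) to 1 (shut), then the shift along the tool's x, y, z in cm, then the turn about the tool's z in rad. A call has 1 to 10 rows; each row shifts and turns the commanded pose from where the row before left it, along the tool's axes as they then stand; what a row does not reach is not made up. A row lasts 1/12 s, in which the tool goes at most 41.7 mm and 7.16 degrees, less where a joint would pass 70% of its speed; a pose out of reach is approached as far as the arm can. A call is refused whole if a number of a shift passes 4.17 or a number of a turn 0.125, either way. A call with a gripper value outside its range is refused whole. The fingers move at their own pace and stop on an object; FORCE is the grip in N (left out, the last holds). Time passes only in rows, so rows that do not move let the fingers close. It gives the time, the measured TCP pose, the force, the opening and the grip force at its end, in the units of the state.
- monitor.sense(): the state, without advancing time (a new reading comes with each control period).
- camera(name): name is "scene" or "top" or "wrist"; returns a dict with "color" (420x560x3 uint8, red, green, blue), "fovy" (degrees; the focal length in pixels is half the picture's height over the tangent of half this angle, whatever the lens; pixels are square), "cx", "cy" (the principal point, pixels), "k1" (the pictures are not rectified: a ray, as slopes to the right and down, at radius r is drawn at 1 + k1 r^2 times it, then the intrinsics apply), "eye" and "attitude" of the camera in the world; the wrist camera has in their place "T_tool_cam" (4x4, takes a point from camera to tool coordinates, whose origin is the TCP and whose axes are the flange's). Camera axes: x right, y up, looking along -z (the intrinsics and any distortion apply to the point x, -y, -z); pixel columns grow to the right and rows downward; lengths in m; the calibration is good to about 2 mm. A picture is of the moment at which its call begins: read the wrist's pose just before it. There is no depth.
- finish_job(): hands the job in; it is judged then, once.
The state is a dict: "t": time; "qpos": joint angles; "qd": joint speeds; "joint_efforts": joint torques, N m; "ee_pos": TCP position; "eef_rot": TCP orientation; "contact_force": force on the tool from outside, world axes, zero at the start; "moment": the same for the moment, N m; "width": opening from 0.0 (shut) to 1.0 (fully open); "gripper_force": force on a finger pad.
Only numpy, scipy, OpenCV 4.12 (cv2) and the standard library are available. Lean on these libraries where they do the work, as an engineer would, in place of code of your own. Each camera call takes 0.05 s, during which the arm holds its last target. There are 200 camera calls.

## Task

The ball spinner's speed control is on the bench to have its speed limit set. Move its lever onto the long mark that runs right across the lever's drum; then take the plastic tuning tool from the wooden stand and with its blade turn the slotted trimmer beside the meter until the thin needle lines up with the arrow-headed set hand. Put the tool back upright in its hole in the stand, down on its collar, and leave the other trimmer and the things around as they are.

Things in the scene. Friction and masses are not known exactly. Their poses are not given: they have to be found in the camera images.
- console: the speed control: fixed grey box, 180 mm deep (x, to its back, away from the robot) and 380 mm wide (y); origin under its centre. Low deck, 55 mm high, from y -190 to +40 with the lever and two trimmers; beyond it the meter end, sloping up to 125 mm at the back. Lever hinge at y -145, other trimmer at y -80, trimmer to turn at y -10; all at x +15.
- lever (a joint): the console's lever: steel bar with a black cross-bar knob, out of a black half drum. Radians: 0 upright, positive leaning to the console's back, range -0.75 to 0.75. Drum ticks every 0.35 rad; the long mark, the only one across the full width of both drum halves, is at +0.35. Friction (about 2 N at the knob) holds it where left; no detents. It carries the meter's set hand along.
- lever_knob (a point): centre of the lever's knob, a round bar 16 mm thick and 36 mm long, parallel to the hinge (along y of this frame, which turns with the lever). z points from the hinge to the knob, 70 mm away.
- lever_hinge (a point): point on the lever's hinge line, in the lever's middle plane, 55 mm above the worktop, level with the deck. Axes as the console's: x to its back, y along the hinge, z up. The half drum about the hinge has a radius of 36 mm and is 44 mm wide.
- trimmer: the trimmer to turn, beside the meter: round brass screw 44 mm across, turning about the vertical; origin on its axis, 14 mm under its top face. Takes 0.04 N m, stays where left. Clockwise from above moves the needle up the scale (to the right), anticlockwise down, 0.6 rad of needle per rad of screw. At the start it can still turn 1.8 rad or more anticlockwise before its stop.
- trimmer_slot (a point): centre of that trimmer's top face, 72 mm above the worktop. x runs along its slot (the same either way round), z up. Slot 7 mm wide, 27 mm long with closed ends, 10 mm deep, top edges broken by 1.5 mm.
- other_slot_end (a point): the other trimmer, an equal brass screw between the first and the lever, its axis 70 mm from the first: this point lies at one end of its slot, 13.5 mm from its axis, on the top face. It must not be turned.
- needle_tip (a point): tip of the meter's plain thin black needle, which shows the speed limit, under a clear window. x points along the needle, away from its pivot 66 mm behind the tip; z out of the dial. Only the trimmer moves it. The dial lies on the console's sloping end, faces up and towards the robot, 31 degrees from level, with ticks 0.2 rad apart.
- set_hand_tip (a point): tip of the meter's set hand, on the same pivot just under the needle: a thin arm with a broad arrow head (13 mm wide), geared to the lever, 0.8 rad per rad; in the middle of the dial when the lever is on its long mark. x along the hand, away from the pivot 66 mm behind the tip. With the lever there, the needle stands at the start 0.25 to 0.8 rad to the right, differently each time.
- tool_grip (a point): tuning tool, upright in the stand at the start: point on its axis in the handle, 105 mm above the blade's end; z from blade to handle. Black handle 26 mm wide (x), 18 mm thick (y, flat faces to grip), 60 to 145 mm above the end; collar 34 mm across at 52 to 60 mm; white shaft 12 mm thick; flat white blade 20 mm wide (x), 4 mm thick (y), 2 mm at its end. About 70 g.
- tool_tip (a point): middle of the end of the tool's blade, on the tool's axis; axes as for tool_grip.
- tool_collar (a point): underside of the tool's collar, on the tool's axis, 52 mm above the blade's end; it rests on the stand's top.
- stand_hole (a point): mouth of the tool's hole in the fixed wooden stand, 28 mm across, straight through, rim 65 mm above the worktop. Stand 75 mm by 120 mm (along this frame's y), 65 mm high, the hole 25 mm from its middle towards -y; two pins stand up to 12 mm above its top, 43 mm or more from the hole. The stand may be on either side of the console.
- polish_tin: bystander, loose: round tin 71 mm across and 56 mm high, on the side of the console away from the stand; origin at the centre of its underside.
- jar: bystander, loose: jar with a cream lid, 66 mm across and 78 mm high, behind the console, under a wall shelf that overhangs the back of the worktop (shelf's front edge 600 mm from the robot's base axis along x, underside 470 mm above the worktop); origin at the centre of its underside.
- slug_a: bystander, loose: black tube standing behind the console, 35 mm across and 69 mm high; origin at the centre of its underside.
- slug_b: bystander, loose: white tube standing behind the console, 26 mm across and 49 mm high; origin at the centre of its underside.
There are look-alikes about, which are no part of the job. There is more than one size of the part that bears tool_grip; the job needs the middle-sized.

How it is judged:
By the outcome, as a careful person would: the job done as asked, in the order asked, and still so for the second after the job is handed in, with the robot touching nothing.
It also fails if it takes over 64 s, if anything falls off the work surface, if the arm or the gripper's body presses on something with over 40 N, if the wrist force passes 120 N, or if a joint passes its speed limit or range.

## Working session

There is one attempt and no reset: what is moved stays moved. The work goes in short steps, Python scripts to look and compute and a shell command to move; the robot and the scene stay as the last step left them, time stands still between calls to the robot, and variables do not carry over. Pictures are saved under pics/ and viewed, at most 10 in all, crops included, and the job is handed in when it is done.

```bash
mkdir -p pics; cat > h.py <<'E'
import numpy as np, cv2
from rig import monitor, camera, finish_job
from scipy.spatial.transform import Rotation as R
def att(a):
    a=np.array(a,float)
    return a if a.shape==(3,3) else R.from_rotvec(a).as_matrix()
def shot(name,fn=None):
    s=monitor.sense(); c=camera(name); img=c["color"]
    H=img.shape[0]; f=H/2/np.tan(np.radians(c["fovy"])/2)
    if "T_tool_cam" in c:
        T=np.array(c["T_tool_cam"]); Rt=R.from_rotvec(s["eef_rot"]).as_matrix()
        M=Rt@T[:3,:3]; e=Rt@T[:3,3]+np.array(s["ee_pos"])
    else: M=att(c["attitude"]); e=np.array(c["eye"])
    if fn: cv2.imwrite("pics/"+fn,img[:,:,::-1])
    return dict(img=img,f=f,cx=c["cx"],cy=c["cy"],k1=c["k1"],M=M,e=e)
def K(v): return np.array([[v["f"],0,v["cx"]],[0,v["f"],v["cy"]],[0,0,1.]]),np.array([v["k1"],0,0,0.])
def ray(v,u,w):
    k,d=K(v); p=cv2.undistortPoints(np.array([[[u,w]]],float),k,d)[0,0]
    r=v["M"]@np.array([p[0],-p[1],-1.]); return v["e"],r/np.linalg.norm(r)
def onz(v,u,w,z):
    e,r=ray(v,u,w); return e+r*(z-e[2])/r[2]
def onplane(v,u,w,p,n):
    e,r=ray(v,u,w); return e+r*(np.dot(np.array(p)-e,n)/np.dot(r,n))
def proj(v,P):
    q=v["M"].T@(np.array(P)-v["e"]); x,y=q[0]/-q[2],-q[1]/-q[2]
    s=1+v["k1"]*(x*x+y*y); return v["f"]*x*s+v["cx"],v["f"]*y*s+v["cy"]
E
python3 - <<'E'
from h import *
import pickle
for n in("scene","top","wrist"):
    v=shot(n,n+"0.png"); pickle.dump(v,open(n+"0.pkl","wb")); print(n,v["f"],v["k1"],v["e"],v["M"].round(3).tolist())
print({k:(np.round(x,3)) for k,x in monitor.sense().items()})
a=cv2.imread("pics/scene0.png");b=cv2.imread("pics/top0.png")
E
```

```text
scene 435.50301034092 -0.055474801277806754 [-0.06411257 -1.12422056  0.68650391] [[0.873, 0.205, -0.442], [-0.487, 0.358, -0.797], [-0.005, 0.911, 0.412]]
top 515.1903683863067 0.012854290782357648 [0.4290608  0.01247435 1.42553807] [[-0.016, 0.995, -0.103], [-1.0, -0.015, 0.01], [0.009, 0.103, 0.995]]
wrist 318.6930565157016 -0.07066048878526644 [ 0.08696414 -0.67227205  0.37212838] [[-0.225, -0.94, -0.255], [0.974, -0.217, -0.06], [0.001, -0.262, 0.965]]
{'t': np.float64(0.15), 'qpos': array([-1.057,  0.359,  0.011, -0.   , -1.224, -0.288]), 'qd': array([ 0.   , -0.   ,  0.003,  0.   ,  0.001,  0.001]), 'joint_efforts': array([-2.0000e-03, -5.8387e+01,  2.9365e+01,  6.9410e+00, -4.0000e-03,
       -0.0000e+00]), 'ee_pos': array([ 0.151, -0.658,  0.231]), 'eef_rot': array([ 3.540e-01, -3.121e+00, -2.000e-03]), 'contact_force': array([ 0.542, -0.796,  0.317]), 'moment': array([-0.019,  0.009,  0.012]), 'gripper_force': np.float64(0.0), 'width': np.float64(1.002)}
```

View pics/scene0.png

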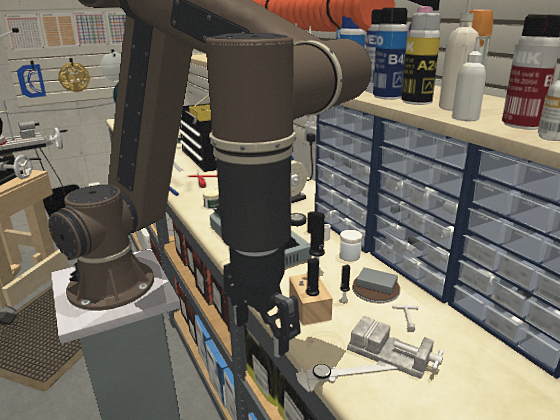

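View pics/top0.png

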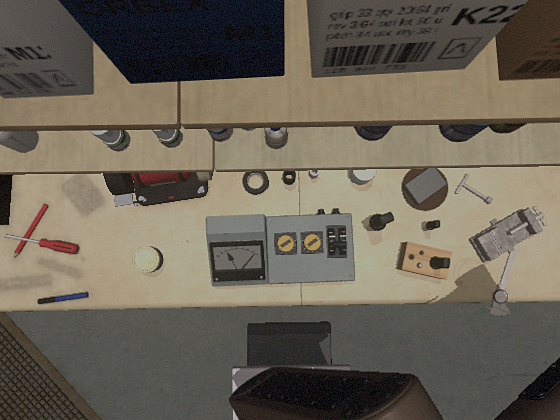

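The scene view shows the stand with a tool at (312,275), and a bigger and a smaller look-alike at (316,235) and (346,280). In the top view the console spans columns 206–355 and rows 213–285, with the trimmers at (285,243) and (312,242), the lever near (337,241), and the stand tool at (438,263).

```bash
python3 - <<'E'
from h import *
import pickle
v=pickle.load(open("top0.pkl","rb"))
c=v["img"][195:305,195:475,::-1]; 
a=cv2.resize(c[:, :170],None,fx=4.7,fy=4.7,interpolation=cv2.INTER_CUBIC)
cv2.imwrite("pics/topcrop.png",a[:520])
hsv=cv2.cvtColor(v["img"],cv2.COLOR_RGB2HSV)
m=cv2.inRange(hsv,(15,120,90),(35,255,255)); m[:, :260]=0;m[:,330:]=0;m[:220]=0;m[270:]=0
n,l,s,ce=cv2.connectedComponentsWithStats(m)
for i in range(1,n):
    if s[i,4]>30: print(s[i],ce[i],onz(v,*ce[i],.072))
for p in[(355,213),(355,283)]: print(p,onz(v,*p,.055))
for p in[(403,242),(453,247),(447,278),(397,269)]: print(p,onz(v,*p,.065))
print(onz(v,438,263,.15))
E
```

```text
[277 235  17  17 143] [285.07692308 242.81118881] [0.47919772 0.0092893  0.072     ]
[304 234  16  17 134] [311.7761194  241.68656716] [ 0.48105645 -0.06082593  0.072     ]
(355, 213) [ 0.55653976 -0.17895856  0.055     ]
(355, 283) [ 0.37119534 -0.17350447  0.055     ]
(403, 242) [ 0.47680734 -0.30212689  0.065     ]
(453, 247) [ 0.46164756 -0.43358524  0.065     ]
(447, 278) [ 0.38086544 -0.41382395  0.065     ]
(397, 269) [ 0.40628174 -0.28357665  0.065     ]
[ 0.42084391 -0.3667741   0.15      ]
```

View pics/topcrop.png

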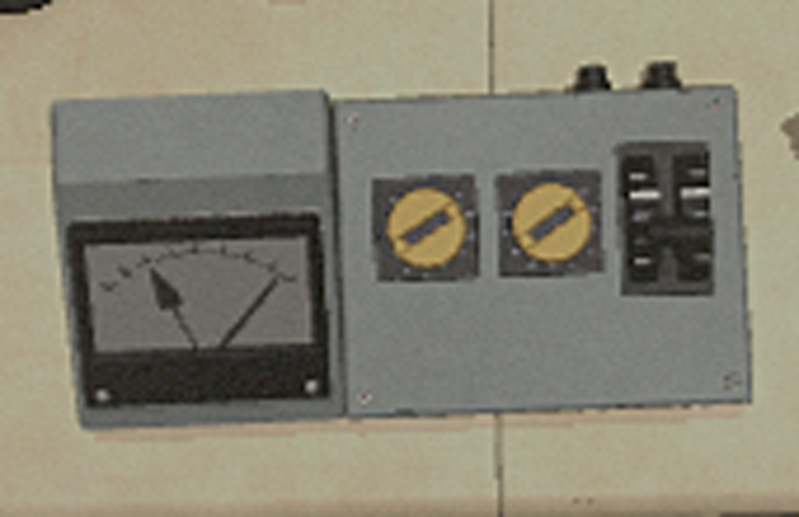

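The crop shows the lever knob bar at crop (663,243), nearer the robot than the long white mark at row 193. The set hand points left (tip 153,270) and the needle right (278,280). The slots run at about 30°.

```bash
cat >> h.py <<'E'
def go(P,heading=None,s=None):
    """shift (cm, current tool axes) to bring TCP to P, then turn for tool-x heading"""
    s=s or monitor.sense(); Rt=R.from_rotvec(s["eef_rot"]).as_matrix()
    d=Rt.T@(np.array(P)-s["ee_pos"])*100; h=np.arctan2(Rt[1,0],Rt[0,0])
    t=None if heading is None else -((heading-h+np.pi)%(2*np.pi)-np.pi)
    print("t",round(float(s["t"]),2),"shift cm",d.round(2),"turn",t,"heading",round(h,3)); return d,t
E
python3 - <<'E'
from h import *
import pickle
from scipy.optimize import brentq
v=pickle.load(open("top0.pkl","rb"))
h=np.array([.4828,-.1256,.055]); X=np.array([np.cos(.027),np.sin(.027),0])
k=lambda a,r=.07:h+X*r*np.sin(a)+np.array([0,0,r*np.cos(a)])
for a in(-.75,-.5,-.35,-.2,0,.35): print(a,k(a),proj(v,k(a)), proj(v,k(a,.036)))
go([.483-.01,-.1256,.25],-1.544)
E
```

```text
-0.75 [ 0.43510268 -0.12688814  0.10621822] (np.float64(338.75014565953734), np.float64(258.8003267707717)) (np.float64(337.27028604094374), np.float64(249.92166052270287))
-0.5 [ 0.44925244 -0.126506    0.11643078] (np.float64(338.87848543624887), np.float64(253.16583352421736)) (np.float64(337.32990333752645), np.float64(247.06243206693856))
-0.35 [ 0.4588059  -0.126248    0.12075609] (np.float64(338.85857738535304), np.float64(249.3441385340112)) (np.float64(337.3179961881161), np.float64(245.13783415368948))
-0.2 [ 0.46889822 -0.12597544  0.12360466] (np.float64(338.76552845064884), np.float64(245.30789809890734)) (np.float64(337.2703326092015), np.float64(243.11186538432395))
0 [ 0.4828 -0.1256  0.125 ] (np.float64(338.5316836543365), np.float64(239.77326751529233)) (np.float64(337.1531669071644), np.float64(240.33769878858521))
0.35 [ 0.5067941  -0.124952    0.12075609] (np.float64(337.85520478040326), np.float64(230.38316968238377)) (np.float64(336.8167105017321), np.float64(235.61732559687093))
t 0.15 shift cm [-43.29  44.64  -1.89] turn -1.371859317044355 heading -2.916
```

```bash
python3 -m pendant '[[-1,[-2.7,2.79,-0.12],0],[-1,[-2.7,2.79,-0.12],0],[-1,[-2.7,2.79,-0.12],0],[-1,[-2.7,2.79,-0.12],0],[-1,[-2.7,2.79,-0.12],0],[-1,[-2.7,2.79,-0.12],0],[-1,[-2.7,2.79,-0.12],0],[-1,[-2.7,2.79,-0.12],0],[-1,[-2.7,2.79,-0.12],0],[-1,[-2.7,2.79,-0.12],0]]' 30
python3 -m pendant '[[-1,[-2.7,2.79,-0.12],0],[-1,[-2.7,2.79,-0.12],0],[-1,[-2.7,2.79,-0.12],0],[-1,[-2.7,2.79,-0.12],0],[-1,[-2.7,2.79,-0.12],0],[-1,[-2.7,2.79,-0.12],0],[-1,[0,0,0],-0.12],[-1,[0,0,0],-0.12],[-1,[0,0,0],-0.12],[-1,[0,0,0],-0.12]]'
python3 -m pendant '[[-1,[0,0,0],-0.12],[-1,[0,0,0],-0.12],[-1,[0,0,0],-0.12],[-1,[0,0,0],-0.12],[-1,[0,0,0],-0.12],[-1,[0,0,0],-0.12],[-1,[0,0,0],-0.12],[-1,[0,0,0],-0.05],[-1,[0,0,0],0]]'
python3 - <<'E'
from h import *
import pickle
v=shot("wrist","w1.png");pickle.dump(v,open("w1.pkl","wb"));print(v["e"],monitor.sense()["ee_pos"],monitor.sense()["qpos"].round(2) if 0 else "")
go([.4655,-.1225,.25],-1.544)
E
```

```text
t: 0.98
ee_pos: [0.3522, -0.3237, 0.2434]
eef_rot: [-0.354, 3.121, -0.0]
contact_force: [0.5, -0.6, 0.7]
width: 1.003
gripper_force: 0.0
t: 1.82
ee_pos: [0.4721, -0.1256, 0.2503]
eef_rot: [1.096, -2.944, -0.0]
contact_force: [0.0, 0.3, 0.1]
width: 1.003
gripper_force: 0.0
t: 2.57
ee_pos: [0.472, -0.126, 0.2503]
eef_rot: [2.251, -2.191, -0.0]
contact_force: [0.2, -0.2, -0.2]
width: 0.999
gripper_force: 0.0
[ 0.47466396 -0.19236325  0.39202577] [ 0.4720133  -0.12603991  0.25036855] 
t 2.62 shift cm [-0.37  0.64  0.04] turn -0.003066545834464751 heading -1.547
```

View pics/w1.png

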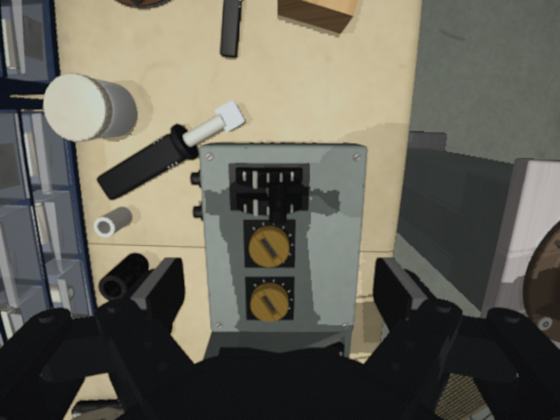

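The wrist view shows the knob bar at about (285,194), its drum at (270,190), the other trimmer at (269,247) and the target trimmer at (270,302). A big look-alike tool lies on the bench at (160,160).

```bash
python3 - <<'E'
from h import *
import pickle
v=pickle.load(open("w1.pkl","rb"))
for n,p,z in[("knob",(285,194),.123),("oth",(269,247),.072),("trim",(270,302),.072),("cornerbackR",(205,145),.055),("cornerfrontR",(366,145),.055),("drum",(270,190),.055),("longmark",(255,188),.0888)]: print(n,onz(v,*p,z).round(4))
im=v["img"][160:320,190:340,::-1]
cv2.imwrite("pics/w1c.png",cv2.resize(im,None,fx=3.7,fy=3.7,interpolation=cv2.INTER_CUBIC))
E
```

```text
knob [ 0.467  -0.1326  0.123 ]
oth [ 0.4808 -0.0624  0.072 ]
trim [0.4783 0.0049 0.072 ]
cornerbackR [ 0.5504 -0.1676  0.055 ]
cornerfrontR [ 0.3819 -0.1725  0.055 ]
drum [ 0.4814 -0.1214  0.055 ]
longmark [ 0.4953 -0.1301  0.0888]
```

View pics/w1c.png

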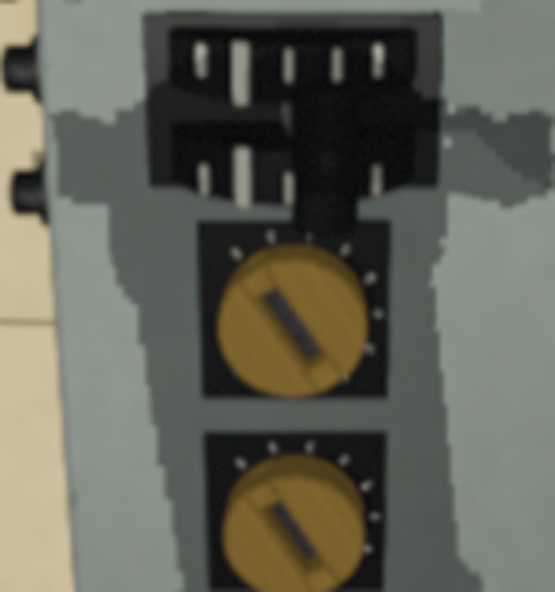

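```bash
python3 - <<'E'
from h import *
import pickle
v=pickle.load(open("w1.pkl","rb"))
for n,p,z in[("knob",(278.1,204.6),.124),("longmark",(255.4,193.8),.0888),("tick0",(190+288/3.7,193.8),.091),("tick-.35",(190+337/3.7,193.8),.0888)]: print(n,onz(v,*p,z).round(4))
go([.4715,-.1245,.25],-1.544)
E
```

```text
knob [ 0.4727 -0.1232  0.124 ]
longmark [ 0.4948 -0.1243  0.0888]
tick0 [ 0.4827 -0.1252  0.091 ]
tick-.35 [ 0.4698 -0.125   0.0888]
t 2.62 shift cm [-0.16  0.05  0.04] turn -0.003066545834464751 heading -1.547
```

```bash
python3 -m pendant '[[-1,[-0.15,0.05,3.3],0],[-1,[0,0,3.3],0],[-1,[0,0,3.3],0],[-1,[0,0,3.0],0],[-1,[0,0,1.6],0],[0.3,[0,0,0],0],[1,[0,0,0],0],[1,[0,0,0],0],[1,[0,0,0],0],[1,[0,0,0],0]]' 20
python3 -m pendant '[[1,[0,0,0],0],[1,[0,0,0],0],[1,[0,0,0],0]]'
```

```text
t: 3.45
ee_pos: [0.4726, -0.1245, 0.1069]
eef_rot: [-2.247, 2.192, -0.003]
contact_force: [1.0, 0.2, 0.2]
width: 0.304
gripper_force: 0.0
t: 3.7
ee_pos: [0.4724, -0.1245, 0.1067]
eef_rot: [-2.248, 2.192, -0.002]
contact_force: [-1.5, 0.1, 7.6]
width: 0.182
gripper_force: 21.0
```

```bash
python3 -m pendant '[[1,[0,-0.7,-0.07],0],[1,[0,-0.7,0],0],[1,[0,-0.7,0.07],0],[1,[0,-0.68,0.14],0],[1,[0,-0.64,0.2],0],[1,[0,0,0],0],[1,[0,0,0],0]]'
python3 - <<'E'
from h import *
import pickle
v=shot("top","t2.png");w=shot("wrist","w2.png")
pickle.dump((v,w),open("v2.pkl","wb"))
a=cv2.resize(v["img"][205:290,200:360,::-1],None,fx=5,fy=5,interpolation=cv2.INTER_CUBIC)
cv2.imwrite("pics/t2c.png",a); print(a.shape)
E
```

```text
t: 4.28
ee_pos: [0.5035, -0.124, 0.1031]
eef_rot: [2.246, -2.191, -0.005]
contact_force: [-12.5, 3.5, 21.8]
width: 0.176
gripper_force: 50.3
(425, 800, 3)
```

View pics/t2c.png

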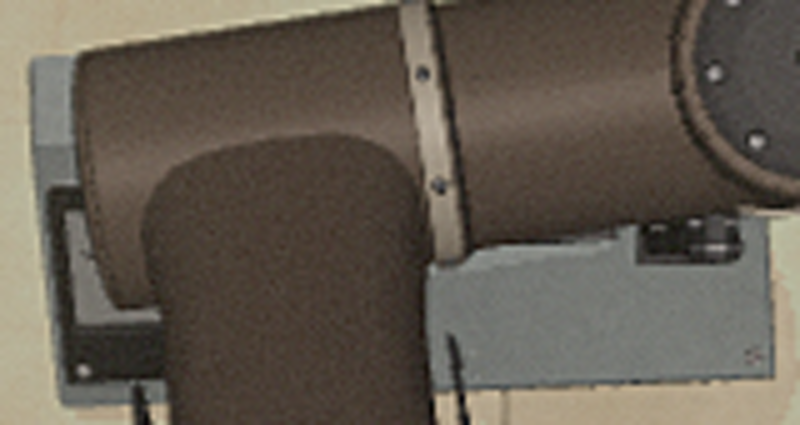

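```bash
python3 -m pendant '[[-1,[0,0,0],0],[-1,[0,0,0],0],[-1,[0,0,0],0],[-1,[0,0,-2],0],[-1,[0,0,-4],0],[-1,[0,0,-4],0],[-1,[0,0,-4],0],[-1,[0,0,0],0]]'
python3 - <<'E'
from h import *
import pickle
v=shot("wrist","w3.png");pickle.dump(v,open("w3.pkl","wb"))
X=np.array([np.cos(.027),np.sin(.027),0]);h=np.array([.4826,-.1245,.055])
for a in(.25,.3,.35,.4): print(a,proj(v,h+X*.07*np.sin(a)+[0,0,.07*np.cos(a)]),proj(v,h+X*.036*np.sin(a)+[0,0,.036*np.cos(a)]))
y0,x0=60,190
cv2.imwrite("pics/w3c.png",cv2.resize(v["img"][y0:y0+150,x0:x0+180,::-1],None,fx=4,fy=4,interpolation=cv2.INTER_CUBIC))
E
```

```text
t: 5.05
ee_pos: [0.51, -0.1243, 0.2506]
eef_rot: [-2.245, 2.187, -0.016]
contact_force: [1.2, 0.4, 1.1]
width: 1.0
gripper_force: 0.0
0.25 (np.float64(292.4909965841029), np.float64(201.9513272806684)) (np.float64(300.1160829388044), np.float64(193.82174387238734))
0.3 (np.float64(288.6018993798683), np.float64(201.67802204117655)) (np.float64(298.306904392782), np.float64(193.7077469650179))
0.35 (np.float64(284.79634530519513), np.float64(201.36140759049044)) (np.float64(296.52671414928693), np.float64(193.57527825535342))
0.4 (np.float64(281.0895314010905), np.float64(201.00333121159656)) (np.float64(294.7812331839022), np.float64(193.42487139064303))
```

View pics/w3c.png

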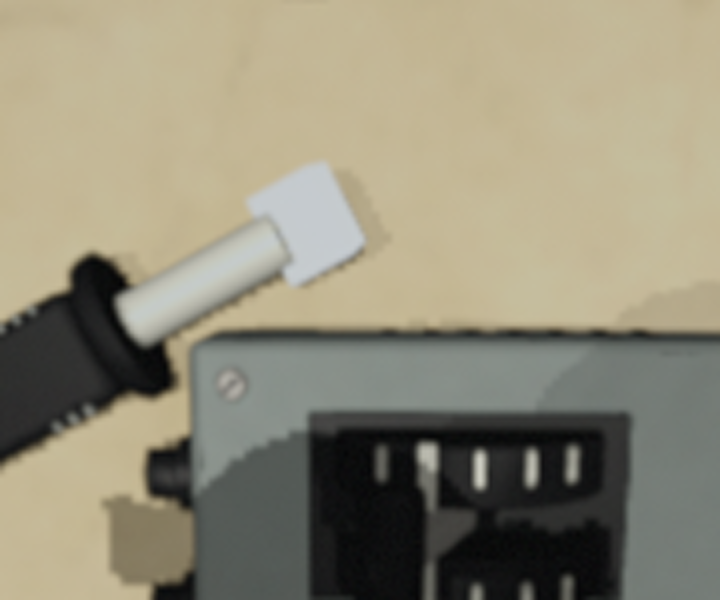

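The crop shows the long mark at x≈428 (px 297, predicted 296.5) with the knob's right edge right beside it at about 420. That puts the lever near 0.34. I'll check it with an intensity profile and the wider picture.

```bash
python3 - <<'E'
from h import *
import pickle
v=pickle.load(open("w3.pkl","rb"))
g=cv2.cvtColor(v["img"],cv2.COLOR_RGB2GRAY)
for r in range(176,226,5): print(r,g[r,264:320:2])
X=np.array([np.cos(.027),np.sin(.027),0]);Y=np.array([-X[1],X[0],0]);h=np.array([.4826,-.1245,.055])
def P(a): 
  c=h+X*.07*np.sin(a)+[0,0,.07*np.cos(a)]
  return [np.round(proj(v,c+Y*d),1) for d in(-.018,.018)]
print(P(.35))
go([.40,-.367,.25])
E
```

```text
176 [ 88  79  21  17  17  10  13  11  13  12  79  71  12  13  11  68 138 161
  39  39  42  42 118 191  50  44  41  36]
181 [ 88  82  27  16  16  16  12  10   9  10  16  16  10  12  11  50 107 100
  17  18  33  42  95 157  40  37  33  30]
186 [88 81 28 19 16 13 13 14 13 10 13 14 16 11 17 12 59 88 25 23 21 21 25 30
 30 29 29 27]
191 [87 83 26 25 22 15 14 17 11 12 11 16 14 14 14 11 38 66 67 67 66 66 44 16
 16 27 22 21]
196 [87 82 27 24 26 16  9 11 13 12 14 15 14 13 13  8 43 67 65 52 16 11  9  9
 10 12 12 11]
201 [88 82 30 28 26 14 13 13 10 16 15 14 13 16 12  9 62 71 14 14 16 15 15 16
 16 16 17 15]
206 [87 82 28 26 25 18 13 14 13 13 16 16 14 14 14 12 81 75 13 18 27 24 79 56
 20 19 19 16]
211 [ 89  87  85  84  85  84  84  64  15  15  16  14  13  11  16  13 105  85
  22  24  26  22 131  87  18  18  15  13]
216 [ 88  88  87  88  87  87  87  68  15  17  21  20  16  13  14  10  74  88
  86  85  85  83  85  84  84  84  84 131]
221 [88 87 87 87 86 87 88 87 41 19 20 19 16 17 17 19 21 26 36 22 22 23 21 57
 24 22 23 45]
[array([284.9, 181.1]), array([284.7, 221. ])]
t 5.1 shift cm [24.04 11.47 -0.42] turn None heading -1.545
```

View pics/w3.png

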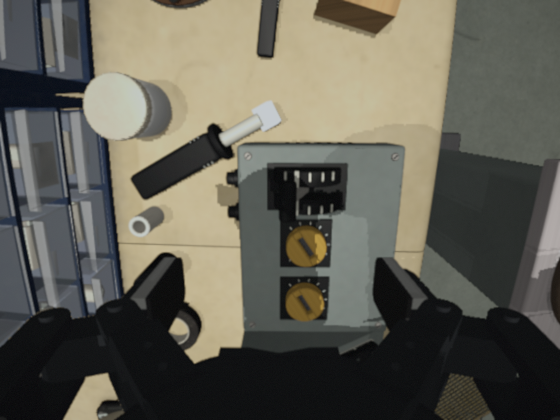

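Row 211 puts the knob edges at 278.5 and 295.3, so its centre is about 286.5. The lever is therefore at about 0.33, a touch short. I'll move to the stand and take a clear top view as a second check.

```bash
python3 -m pendant '[[-1,[3.6,1.45,-0.05],0],[-1,[3.6,1.45,-0.05],0],[-1,[3.6,1.45,-0.05],0],[-1,[3.6,1.45,-0.05],0],[-1,[3.6,1.45,-0.05],0],[-1,[3.6,1.45,-0.05],0],[-1,[0,0,0],0]]'
python3 - <<'E'
from h import *
import pickle
v=shot("top","t4.png");w=shot("wrist","w4.png");pickle.dump((v,w),open("v4.pkl","wb"))
a=cv2.resize(v["img"][230:290,203:358,::-1],None,fx=5,fy=5,interpolation=cv2.INTER_CUBIC)
b=w["img"][:,:,::-1]; b=cv2.resize(b[100:400,50:440],None,fx=1,fy=1)
c=np.zeros((600,800,3),np.uint8); c[:300,:775]=a; c[300:600,:390]=b
cv2.imwrite("pics/c4.png",c)
E
```

```text
t: 5.68
ee_pos: [0.4217, -0.3463, 0.2439]
eef_rot: [2.243, -2.197, -0.002]
contact_force: [1.4, -0.1, 0.1]
width: 0.998
gripper_force: 0.0
```

View pics/c4.png

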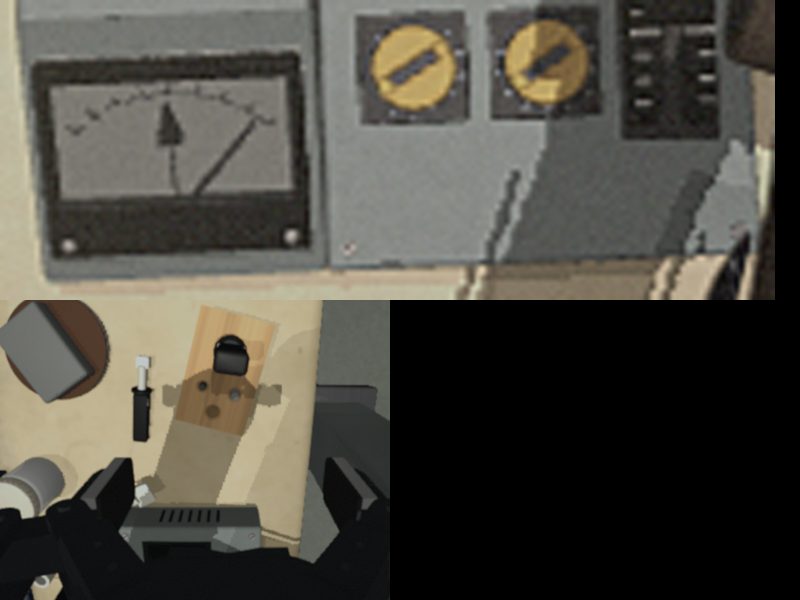

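In the top part, the set hand sits near mid-dial (tip at (166,103), base at (178,193)) and the needle is to its right, with its tip at (253,122). In the wrist part below, the stand tool's handle is at crop (232,358), full (282,158). I'll do the rest by numbers.

```bash
python3 - <<'E'
from h import *
import pickle
v,w=pickle.load(open("v4.pkl","rb"))
yaw=.027;X=np.array([np.cos(yaw),np.sin(yaw),0]);Y=np.array([-X[1],X[0],0])
tr=np.array([.479,.0075,0]);O=tr-.015*X+.01*Y
n=np.array([-np.sin(np.radians(31)),0,np.cos(np.radians(31))]);n=X*n[0]+np.array([0,0,n[2]])
U=np.cross(n,Y);p0=O-.09*X+[0,0,.055]   # U upslope
def dial(vv,u,r):
    d=onplane(vv,u,r,p0,n)-p0; return np.array([-d@Y,d@(U if U[2]>0 else -U)])
print("O",O)
for nm,a,b in[("hand",(166,103),(178,193)),("needle",(253,122),(198,193))]:
    A=dial(v,203+a[0]/5,230+a[1]/5);B=dial(v,203+b[0]/5,230+b[1]/5);d=A-B
    print(nm,A.round(4),B.round(4),"angle right of up",np.arctan2(d[0],d[1]))
g=cv2.cvtColor(w["img"],cv2.COLOR_RGB2GRAY)
print("\n".join(" ".join("%3d"%x for x in g[r,256:308:2]) for r in range(128,186,2)))
for z in(.158,.065): print(onz(w,282,158,z))
E
```

```text
O [0.4637355 0.0170914 0.       ]
hand [-0.117   0.1043] [-0.1149  0.0507] angle right of up -0.04055360823994732
needle [-0.0736  0.091 ] [-0.1045  0.0501] angle right of up 0.648727262979014
166 167 166 167 168 167 164 164 164 153 154 158 155 157 159 161 165 170 170 169 171 172 169 169 172 173
166 167 167 167 168 166 164 165 162 153 155 158 155 158 160 161 166 170 170 170 172 171 168 170 173 171
168 166 167 168 168 165 164 165 159 152 155 155 153 157 160 163 168 170 169 170 173 170 169 171 173 171
168 166 167 168 167 165 164 165 150 129 107 105 103  99 127 155 169 170 169 171 173 169 168 171 173 170
168 166 167 168 166 165 162 141  97  65  42  26  26  26  37  70 133 167 170 171 171 169 169 172 173 170
167 166 167 168 166 163 129  77  26  23  24  25  26  24  24  24  40 114 159 168 167 169 170 173 172 170
166 166 167 167 165 143  79  24  25  28  39  48  48  43  36  27  22  24  89 154 159 162 166 168 165 165
166 166 167 166 158  86  48  25  21  40  55  55  57  59  59  46  28  23  27 124 154 152 156 158 154 153
166 167 167 166 135  55 101  28  11  12  13  16  22  26  32  38  34  20  20
[... 1484 characters left out ...]

103 103  98  77  75  78  74  68  65  61  59  52  43  38  32  28  26  26  33  49 131 153 152 148 142 139
103 103  96  76  76  80  78  76  76  79  84  84  81  81  80  75  66  62  82  99 147 153 151 146 140 138
103 102  94  76  77  80  77  75  77  81  85  84  84  87  88  86  85  86  89  84 122 150 150 145 139 138
 99 100  94  75  78  79  77  76  77  82  85  84  85  88  88  85  83  87  87  85  90 127 143 143 138 137
 75  94  92  76  80  78  76  76  79  83  85  83  86  89  88  83  84  87  86  85  86  92 122 141 138 136
 46  84  91  77  80  77  77  75  80  84  84  84  86  88  86  84  84  88  86  86  87  84  91 121 138 137
[ 0.42131696 -0.38621364  0.158     ]
[ 0.41982856 -0.37615109  0.065     ]
```

The set hand at about −0.04 agrees with a lever at about 0.31–0.33, so it is slightly short. I'll go back and nudge it about 2 mm forward.

```bash
python3 - <<'E'
from h import *
import pickle
v,w=pickle.load(open("v4.pkl","rb"))
print("tooltop",onz(w,280,163,.158))
go([.5050,-.1243,.25])
E
python3 -m pendant '[[-1,[-3.7,-1.39,-0.1],0],[-1,[-3.7,-1.39,-0.1],0],[-1,[-3.7,-1.39,-0.1],0],[-1,[-3.7,-1.39,-0.1],0],[-1,[-3.7,-1.39,-0.1],0],[-1,[-3.7,-1.39,-0.1],0],[-1,[0,0,0],0]]'
```

```text
tooltop [ 0.4226578  -0.38263317  0.158     ]
t 5.78 shift cm [-21.7   -8.65  -0.61] turn None heading -1.549
t: 6.37
ee_pos: [0.5041, -0.1116, 0.2509]
eef_rot: [-2.255, 2.186, -0.0]
contact_force: [-0.6, -0.7, 0.1]
width: 1.001
gripper_force: 0.0
```

```bash
python3 -m pendant '[[-1,[1.25,0,1],0],[-1,[0,0,3.9],0],[-1,[0,0,3.9],0],[-1,[0,0,3.9],0],[-1,[0,0,1.95],0],[1,[0,0,0],0],[1,[0,0,0],0],[1,[0,0,0],0],[1,[0,0,0],0],[1,[0,0,0],0]]' 20
python3 -m pendant '[[1,[0,0,0],0],[1,[0,0,0],0],[1,[0,0,0],0]]'
```

```text
t: 7.2
ee_pos: [0.5036, -0.1301, 0.1063]
eef_rot: [-2.248, 2.191, -0.003]
contact_force: [0.1, -1.0, 0.3]
width: 0.298
gripper_force: 0.0
t: 7.45
ee_pos: [0.5036, -0.1302, 0.1062]
eef_rot: [-2.248, 2.191, -0.003]
contact_force: [-0.7, 1.2, 7.6]
width: 0.185
gripper_force: 18.7
```

```bash
python3 -m pendant '[[1,[0,-0.15,0.04],0],[1,[0,-0.13,0.04],0],[1,[0,0,0],0],[1,[0,0,0],0]]'
python3 -m pendant '[[-1,[0,0,0],0],[-1,[0,0,0],0],[-1,[0,0,0],0],[-1,[0,0,-2],0],[-1,[0,0,-4],0],[-1,[0,0,-4],0],[-1,[0,0,-4],0],[-1,[0,0,0],0],[-1,[0,0,0],0]]'
cat > lev.py <<'E'
from h import *
v=shot("wrist")
g=cv2.cvtColor(v["img"],cv2.COLOR_RGB2GRAY).astype(int)
X=np.array([np.cos(.027),np.sin(.027),0]);Y=np.array([-X[1],X[0],0]);h=np.array([.4826,-.1245,.055])
for d in(-.014,.014,.017):
  for a in(.30,.35): print(d,a,np.round(proj(v,h+X*.07*np.sin(a)+[0,0,.07*np.cos(a)]+Y*d),1),"mark",np.round(proj(v,h+X*.036*np.sin(a)+[0,0,.036*np.cos(a)]+Y*d),1))
c=proj(v,h+X*.07*np.sin(.35)+[0,0,.07*np.cos(.35)])
x0=int(c[0])-18;print("cols from",x0)
for r in range(int(c[1])-26,int(c[1])+27,3): print(r,*g[r,x0:x0+40])
E
python3 lev.py
```

```text
t: 7.78
ee_pos: [0.5055, -0.1302, 0.1054]
eef_rot: [-2.249, 2.192, -0.002]
contact_force: [-3.0, 2.8, 10.2]
width: 0.184
gripper_force: 27.4
t: 8.53
ee_pos: [0.5065, -0.1302, 0.2466]
eef_rot: [-2.246, 2.191, -0.006]
contact_force: [0.1, -0.2, -0.7]
width: 1.003
gripper_force: 0.0
-0.014 0.3 [283.5 193.2] mark [293.7 185.9]
-0.014 0.35 [279.6 193. ] mark [291.8 185.8]
0.014 0.3 [283.4 224.4] mark [293.3 214.1]
0.014 0.35 [279.6 224. ] mark [291.6 213.9]
0.017 0.3 [283.4 227.7] mark [293.3 217. ]
0.017 0.35 [279.6 227.3] mark [291.5 216.9]
cols from 261
182 83 57 35 28 23 17 16 13 14 11 9 7 10 12 14 13 10 27 67 97 89 51 18 11 13 13 10 14 50 93 110 112 106 72 31 14 14 13 16 15
185 83 58 35 27 25 20 16 14 12 11 12 12 12 8 12 11 11 25 57 87 78 44 18 12 14 14 9 13 49 93 110 113 105 72 32 16 13 15 14 13
188 83 58 34 27 27 27 21 16 15 14 14 10 12 12 9 11 11 8 8 10 11 13 9 9 7 9 9 13 49 93 110 113 105 71 30 13 16 17 13 16
191 82 58 32 27 29 28 24 19 18 15 14 9 12 11 12 14 13 15 15 16 16 15 15 17 12 11 12 14 51 96 111 113 105 70 30 14 15 15 14 14
194 84 66 39 27 27 26 27 27 27 26 22 12 11 11 7
[... 997 characters left out ...]
 20 19 21 19 18 18 17 17 15 14 14 22 71 118 131 134 117 66 25 20 23 24 24 24
221 86 86 88 87 88 87 86 86 87 85 73 40 16 15 15 18 21 22 20 20 19 16 16 16 17 15 15 26 74 115 126 125 110 82 68 67 66 63 59 58
224 87 86 86 86 86 87 87 86 87 85 73 42 21 16 18 17 19 20 19 19 19 17 16 16 15 12 12 16 42 63 68 68 68 68 68 68 67 69 68 67
227 87 86 86 86 86 87 87 86 86 87 82 64 40 25 19 18 18 22 20 19 17 15 14 15 14 12 12 17 21 23 22 21 21 34 55 42 26 21 22 21
230 86 86 86 86 86 86 87 86 87 87 87 88 86 83 64 35 21 21 23 19 20 21 20 22 23 22 21 23 24 21 22 24 21 33 59 65 42 26 26 27
233 87 86 86 87 87 87 87 86 86 86 86 87 87 84 65 38 23 22 22 21 23 21 24 33 65 83 62 32 21 24 33 43 50 55 60 60 61 60 60 61
```

```bash
python3 - <<'E'
from h import *
go([.4225,-.3815,.25],-.165)
E
```

```text
t 8.58 shift cm [24.92  8.9  -0.58] turn -1.3811206806727006 heading -1.546
```

```bash
python3 -m pendant '[[-1,[3.56,1.27,-0.08],0],[-1,[3.56,1.27,-0.08],0],[-1,[3.56,1.27,-0.08],0],[-1,[3.56,1.27,-0.08],0],[-1,[3.56,1.27,-0.08],0],[-1,[3.56,1.27,-0.08],0],[-1,[3.56,1.27,-0.08],0],[-1,[0,0,0],-0.12],[-1,[0,0,0],-0.12],[-1,[0,0,0],-0.12]]'
python3 -m pendant '[[-1,[0,0,0],-0.12],[-1,[0,0,0],-0.12],[-1,[0,0,0],-0.12],[-1,[0,0,0],-0.12],[-1,[0,0,0],-0.12],[-1,[0,0,0],-0.12],[-1,[0,0,0],-0.12],[-1,[0,0,0],-0.12],[-1,[0,0,0],-0.06],[-1,[0,0,0],0]]'
python3 - <<'E'
from h import *
import pickle
t=shot("top"); w=shot("wrist","w6.png");pickle.dump((t,w),open("v6.pkl","wb"))
go([.4225,-.3815,.25],-.165)
for dx in(-.013,.013):
  for dy in(-.009,.009):
    print(proj(w,[.4225+dx,-.3815+dy,.158]))
g=cv2.cvtColor(w["img"],cv2.COLOR_RGB2GRAY)
c=np.array(proj(w,[.4225,-.3815,.158])).astype(int)
for r in range(c[1]-40,c[1]+40,3): print(r,*g[r,c[0]-45:c[0]+46:3])
print("col0",c[0]-45)
E
```

```text
t: 9.42
ee_pos: [0.4211, -0.3821, 0.2471]
eef_rot: [2.608, -1.751, -0.006]
contact_force: [-0.1, 0.4, -0.3]
width: 0.996
gripper_force: 0.0
t: 10.25
ee_pos: [0.4218, -0.3811, 0.2475]
eef_rot: [-3.13, 0.256, 0.005]
contact_force: [0.1, -0.0, 0.3]
width: 1.0
gripper_force: 0.0
t 10.35 shift cm [ 0.05  0.01 -0.2 ] turn -0.003368621025213958 heading -0.168
(np.float64(293.5756433207094), np.float64(227.05891538460796))
(np.float64(270.40679592931775), np.float64(230.73818108579354))
(np.float64(288.22296013280254), np.float64(194.3584590771215))
(np.float64(264.40082887715687), np.float64(198.25469288838826))
172 93 87 70 69 87 95 96 97 98 97 98 99 98 97 90 73 70 82 94 100 99 99 101 102 151 144 100 136 113 134 175
175 91 90 89 89 90 90 90 89 90 90 91 92 87 30 15 14 14 15 27 79 99 100 100 99 99 98 99 99 115 123 174
178 98 97 97 97 96 96 95 94 94 92 92 78 18 38 23 33 32 31 44 15 68 92 93 137 94 96 97 97 115 166 174
181 92 93 93 94 93 95 95 95 95 95 96 35 14 54 17 12 13 14 42 14 32 90 93 91 92 91 91 90 115 137 173
184 93 92 92 92 92 92 92 92 92 92 87 15 16 6 10 12 12 11 8 17 11 78 93 92 91 
[... 1949 characters left out ...]
155 156 157 155 155 156 155 154 153 152 152 152 151
238 158 157 157 158 157 157 156 154 153 153 151 152 153 151 150 150 152 152 152 153 157 155 155 155 154 153 153 151 151 151 151
241 157 155 157 157 157 156 156 154 153 153 152 151 150 149 149 149 150 149 137 141 156 157 157 155 154 153 152 151 149 150 150
244 155 154 156 156 157 157 157 156 154 152 150 148 148 148 149 149 148 150 149 153 156 157 157 156 155 153 151 148 147 147 147
247 156 155 157 156 156 155 155 155 154 152 150 149 149 148 147 149 148 150 151 152 153 153 154 153 151 148 146 143 140 139 138
250 154 153 156 156 155 153 153 154 154 152 149 148 148 148 146 147 146 146 145 145 147 146 145 143 140 138 134 128 126 121 109
col0 234
```

```bash
python3 -m pendant '[[-1,[0.05,0.22,1],0],[-1,[0,0,3.5],0],[-1,[0,0,3.5],0],[-1,[0,0,3.5],0],[-1,[0,0,2.5],0],[-1,[0,0,0.8],0],[1,[0,0,0],0],[1,[0,0,0],0],[1,[0,0,0],0],[1,[0,0,0],0]]' 60
python3 -m pendant '[[1,[0,0,0],0],[1,[0,0,0],0],[1,[0,0,0],0],[1,[0,0,0],0]]'
```

```text
t: 11.18
ee_pos: [0.4238, -0.3844, 0.1033]
eef_rot: [3.13, -0.26, 0.005]
contact_force: [0.3, -0.0, 0.5]
width: 0.454
gripper_force: 0.0
t: 11.52
ee_pos: [0.4233, -0.3843, 0.1028]
eef_rot: [3.13, -0.259, 0.003]
contact_force: [-1.5, 1.6, 6.2]
width: 0.206
gripper_force: 58.9
```

```bash
python3 -m pendant '[[1,[0,0,-1],0],[1,[0,0,-3],0],[1,[0,0,-4],0],[1,[0,0,-4],0],[1,[0,0,-3],0],[1,[0,0,0],0]]'
cat > slot.py <<'E'
from h import *
def slot(v,c):
    x,y=int(c[0])-22,int(c[1])-22
    im=v["img"][max(y,0):y+44,x:x+44]; hsv=cv2.cvtColor(im,cv2.COLOR_RGB2HSV)
    br=cv2.inRange(hsv,(12,110,50),(32,255,255))
    n,l,s,ce=cv2.connectedComponentsWithStats(br); i=1+np.argmax(s[1:,4]); br=(l==i).astype(np.uint8)
    hull=cv2.convexHull(cv2.findNonZero(br)); full=np.zeros_like(br); cv2.fillConvexPoly(full,hull,1)
    er=cv2.erode(full,np.ones((3,3))); dk=((er==1)&(br==0)).astype(np.uint8)
    n,l,s,cs=cv2.connectedComponentsWithStats(dk); j=1+np.argmax(s[1:,4])
    pts=np.argwhere(l==j)[:,::-1]+[x,max(y,0)]
    W=np.array([onz(v,*p,.072)[:2] for p in pts]); m=W.mean(0); ev,ec=np.linalg.eigh(np.cov((W-m).T)); d=ec[:,1]
    (hx,hy),hs,ha=cv2.minAreaRect(hull)
    M=cv2.moments(full,True); cc=onz(v,M["m10"]/M["m00"]+x,M["m01"]/M["m00"]+max(y,0),.072)[:2]
    print("n",len(pts),"disk c",cc.round(4),"slot c",m.round(4),"len/wid mm",(np.sqrt(12*ev[::-1])*1e3).round(1),"heading mod pi",round(np.arctan2(d[1],d[0])%np.pi-np.pi,3))
E
python3 - <<'E'
from slot import *
import pickle
w1=pickle.load(open("w1.pkl","rb"));w3=pickle.load(open("w3.pkl","rb"));t4,_=pickle.load(open("v4.pkl","rb"));t0=pickle.load(open("top0.pkl","rb"))
for v,c in[(w1,(270,302)),(w3,(306,301)),(t0,(285,243)),(t4,(285.5,243.4))]: slot(v,c)
print("other"); slot(w1,(269,247)); slot(w3,(306,246)); slot(t0,(311.8,241.7))
go([.40,.16,.26],-.98)
E
```

```text
t: 12.02
ee_pos: [0.4251, -0.3857, 0.2597]
eef_rot: [3.125, -0.258, 0.016]
contact_force: [1.8, 0.0, -0.1]
width: 0.206
gripper_force: 59.1
n 53 disk c [0.4794 0.0048] slot c [0.4794 0.0062] len/wid mm [21.6  3.6] heading mod pi -1.009
n 65 disk c [0.4799 0.0048] slot c [0.48   0.0059] len/wid mm [21.4  4.5] heading mod pi -1.015
n 30 disk c [0.4785 0.009 ] slot c [0.4787 0.0089] len/wid mm [27.5  7.5] heading mod pi -1.014
n 29 disk c [0.4783 0.0088] slot c [0.4786 0.0088] len/wid mm [28.   7.2] heading mod pi -1.011
other
n 87 disk c [ 0.4812 -0.0631] slot c [ 0.4813 -0.0626] len/wid mm [22.9  4.7] heading mod pi -0.961
n 101 disk c [ 0.4817 -0.0629] slot c [ 0.4818 -0.0624] len/wid mm [22.7  5.5] heading mod pi -0.959
n 29 disk c [ 0.4804 -0.061 ] slot c [ 0.4801 -0.0609] len/wid mm [27.9  7.3] heading mod pi -0.975
t 12.02 shift cm [-11.43 -53.42  -0.4 ] turn 0.8150393609110904 heading -0.165
```

```bash
python3 -m pendant '[[1,[-0.73,-3.77,0],0],[1,[-0.73,-3.77,0],0],[1,[-0.73,-3.77,0],0],[1,[-0.73,-3.77,0],0],[1,[-0.73,-3.77,0],0],[1,[-0.73,-3.77,0],0],[1,[-0.73,-3.77,0],0],[1,[-0.73,-3.77,0],0],[1,[-0.73,-3.77,0],0],[1,[-0.73,-3.77,0],0]]'
python3 -m pendant '[[1,[-0.73,-3.77,0.4],0],[1,[-0.73,-3.77,0.4],0],[1,[-0.73,-3.77,0.4],0],[1,[-0.73,-3.77,0.4],0],[1,[-0.73,-3.77,0.4],0],[1,[0,0,0],0.12],[1,[0,0,0],0.12],[1,[0,0,0],0.12],[1,[0,0,0],0.12],[1,[0,0,0],0.12]]'
python3 -m pendant '[[1,[0,0,0],0.12],[1,[0,0,0],0.12],[1,[0,0,0],0],[1,[0,0,0],0]]'
python3 - <<'E'
from h import *
import pickle
w=shot("wrist","w7.png");pickle.dump(w,open("w7.pkl","wb"))
yaw=.027;X=np.array([np.cos(yaw),np.sin(yaw),0]);Y=np.array([-X[1],X[0],0])
O=np.array([.479,.0065,0])-.015*X+.01*Y
a=np.radians(31)
U=X*np.cos(a)+np.array([0,0,np.sin(a)]);p0=O-.09*X+[0,0,.055]
# rectified dial: 4 px/mm ; columns right=-Y from y=.19..0.04, rows up-slope
Wp,Hp=600,560;S=4000.
mx=np.zeros((Hp,Wp),np.float32);my=mx.copy()
for r in range(Hp):
  for c in range(Wp):
    mx[r,c],my[r,c]=proj(w,p0+Y*(.19-c/S)+U*((Hp-r)/S))
im=cv2.remap(w["img"][:,:,::-1].copy(),mx,my,cv2.INTER_CUBIC)
cv2.imwrite("pics/dial7.png",im); go([.479,.0065,.24],-1.012)
E
```

```text
t: 12.85
ee_pos: [0.4121, 0.0017, 0.2522]
eef_rot: [-3.13, 0.26, -0.002]
contact_force: [2.3, 0.6, -1.4]
width: 0.204
gripper_force: 59.1
t: 13.68
ee_pos: [0.4077, 0.192, 0.2318]
eef_rot: [-2.911, 1.182, 0.0]
contact_force: [0.1, -0.3, -1.6]
width: 0.207
gripper_force: 59.3
t: 14.02
ee_pos: [0.4079, 0.1919, 0.2317]
eef_rot: [-2.755, 1.509, 0.0]
contact_force: [0.2, 0.4, 0.0]
width: 0.203
gripper_force: 59.3
t 14.07 shift cm [19.45  4.   -0.84] turn 0.010358502317690643 heading -1.002
```

View pics/dial7.png

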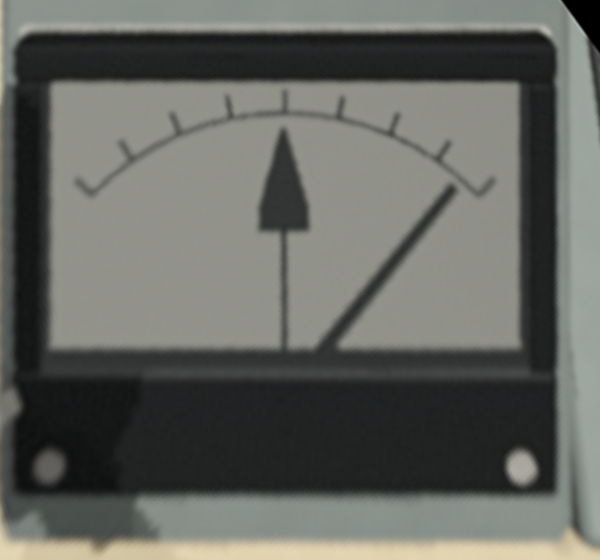

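The rectified dial (4 px/mm) shows the set hand vertical at column 284, on the middle tick, so the lever is right. The needle tip is at (453,187), about 0.71 rad to the right of it, so the screw needs about 1.2 rad anticlockwise.

```bash
python3 - <<'E'
from h import *
import pickle
w=pickle.load(open("w7.pkl","rb")); s=monitor.sense(); Rt=R.from_rotvec(s["eef_rot"]).as_matrix()
for d in(.04,.06,.0898): print(d,np.round(proj(w,np.array(s["ee_pos"])+Rt@[0,0,d]),1))
hsv=cv2.cvtColor(w["img"],cv2.COLOR_RGB2HSV)
m=cv2.inRange(hsv,(0,0,110),(179,45,255))
n,l,st,ce=cv2.connectedComponentsWithStats(m)
for i in range(1,n):
    if st[i,4]>60: print(st[i],ce[i].round(1))
go([.479,.0075,.232],-1.012)
E
```

```text
0.04 [279.4 236.2]
0.06 [279.3 225.8]
0.0898 [279.1 213.4]
[  114     0   329   189 24686] [253.2  66.4]
[  420     0   140   113 10380] [504.3  63.1]
[ 213   33  130  160 9177] [277.9 116.3]
[ 74 103  19  21 258] [ 82.5 112.2]
[  318   133   242   245 22984] [457.2 265.4]
[126 225  13  13  86] [132.5 231. ]
[ 41 232  16  13 139] [ 48.3 237.7]
[541 239  14  15 125] [547.2 245.5]
[187 242  11  13  63] [192.  248.5]
[206 242  12  17  99] [211.1 248.9]
[ 28 261  11  12  86] [ 32.4 266.3]
[ 39 270  15  13  87] [ 46.3 276.2]
[  0 273  16  43 513] [  6.  293.2]
[397 334  21  23 229] [406.8 344.9]
t 14.07 shift cm [19.36  3.95 -0.04] turn 0.010358502317690643 heading -1.002
```

```bash
python3 -m pendant '[[1,[3.87,0.79,0],0.01],[1,[3.87,0.79,0],0],[1,[1.93,0.4,0],0],[1,[0,0,0],0],[1,[0,0,0],0]]'
python3 - <<'E'
from slot import *
import pickle
w=shot("wrist","w8.png");pickle.dump(w,open("w8.pkl","wb"))
c=proj(w,[.479,.007,.072]);c2=proj(w,[.481,-.0625,.072]);print(c,c2)
slot(w,c);slot(w,c2)
go([.479,.0075,.232],-1.012)
E
```

```text
t: 14.48
ee_pos: [0.4426, 0.0986, 0.2314]
eef_rot: [2.745, -1.527, -0.0]
contact_force: [0.2, -0.2, -0.1]
width: 0.205
gripper_force: 59.3
(np.float64(298.5020720002953), np.float64(87.82648594390646)) (np.float64(339.82621540029095), np.float64(16.033504674788958))
n 235 disk c [0.48   0.0082] slot c [0.4795 0.0112] len/wid mm [25.4  7. ] heading mod pi -1.006
n 200 disk c [ 0.4811 -0.0599] slot c [ 0.4813 -0.0575] len/wid mm [24.8  5.8] heading mod pi -0.941
t 14.53 shift cm [ 9.72  1.74 -0.06] turn -0.0030336860312303315 heading -1.015
```

```bash
python3 -m pendant '[[1,[3.22,0.55,0],0],[1,[3.22,0.55,0],0],[1,[3.22,0.54,0],0],[1,[0,0,2.8],0],[1,[0,0,2.4],0],[1,[0,0,0],0],[1,[0,0,0],0]]'
python3 -c "
from h import *
go([.4795,.0085,.155],-1.01)"
```

```text
t: 15.12
ee_pos: [0.4789, 0.0091, 0.179]
eef_rot: [2.745, -1.524, -0.002]
contact_force: [0.1, 0.6, -0.1]
width: 0.201
gripper_force: 59.2
t 15.12 shift cm [ 0.08 -0.03  2.4 ] turn -0.0038310394694014427 heading -1.014
```

```bash
python3 -m pendant '[[1,[0.04,-0.03,0.8],0],[1,[0,0,0.5],0],[1,[0,0,0.4],0],[1,[0,0,0.4],0],[1,[0,0,0.3],0],[1,[0,0,0],0],[1,[0,0,0],0]]'
python3 -c "
from h import *
s=monitor.sense();print(s['contact_force'],s['moment']);go([.4795,.0085,.155],-1.01)"
```

```text
t: 15.7
ee_pos: [0.48, 0.0086, 0.1554]
eef_rot: [2.745, -1.528, -0.0]
contact_force: [-0.6, -0.8, 0.3]
width: 0.202
gripper_force: 59.2
[-0.55180407 -0.78848496  0.3221664 ] [ 0.01000333  0.02648541 -0.01721419]
t 15.7 shift cm [-0.02  0.04  0.04] turn -0.00562932708764885 heading -1.016
```

```bash
python3 -m pendant '[[1,[0,0,0.1],-0.1],[1,[0,0,0],-0.1],[1,[0,0,0],-0.1],[1,[0,0,0],-0.1],[1,[0,0,0],-0.1],[1,[0,0,0],-0.1],[1,[0,0,0],-0.1],[1,[0,0,0],-0.1],[1,[0,0,0],-0.1],[1,[0,0,0],-0.1]]'
cat > dial.py <<'E'
from h import *
import sys,pickle
def rect(w):
    yaw=.027;X=np.array([np.cos(yaw),np.sin(yaw),0]);Y=np.array([-X[1],X[0],0])
    O=np.array([.479,.0065,0])-.015*X+.01*Y; a=np.radians(31)
    U=X*np.cos(a)+np.array([0,0,np.sin(a)]);p0=O-.09*X+[0,0,.055]; S=4000.
    r,c=np.mgrid[0:560,0:600].astype(float)
    P=p0+Y*((.19-c/S)[...,None])+U*(((560-r)/S)[...,None])
    q=(P-w["e"])@w["M"]; x=-q[...,0]/q[...,2]; y=q[...,1]/q[...,2]; s=1+w["k1"]*(x*x+y*y)
    return cv2.remap(cv2.cvtColor(w["img"],cv2.COLOR_RGB2GRAY),(w["f"]*x*s+w["cx"]).astype(np.float32),(w["f"]*y*s+w["cy"]).astype(np.float32),cv2.INTER_CUBIC)
def runs(g):
    for r in range(100,365,15):
        L=g[r,50:525].astype(int); d=L<np.median(L)*.75; e=np.flatnonzero(np.diff(np.r_[0,d,0]))
        print(r,int(np.median(L)),[(int(a+50),int(b+50),int(L[a:b].min())) for a,b in zip(e[::2],e[1::2])])
E
python3 - <<'E'
from dial import *
runs(rect(pickle.load(open("w7.pkl","rb"))))
w=shot("wrist","w9.png"); pickle.dump(w,open("w9.pkl","wb")); print("now",monitor.sense()["moment"].round(3)); 
g=rect(w); cv2.imwrite("pics/dial9.png",g); runs(g)
E
```

```text
t: 16.53
ee_pos: [0.4806, 0.0093, 0.1547]
eef_rot: [-3.14, 0.018, -0.002]
contact_force: [0.8, 2.8, -2.3]
width: 0.205
gripper_force: 59.0
100 144 [(50, 51, 99), (226, 230, 93), (283, 287, 98), (340, 345, 90), (518, 525, 47)]
115 142 [(50, 51, 102), (171, 175, 100), (228, 234, 80), (242, 247, 103), (258, 270, 102), (322, 324, 106), (335, 343, 80), (395, 399, 97), (519, 525, 47)]
130 144 [(50, 51, 101), (175, 183, 90), (190, 193, 106), (280, 287, 86), (375, 384, 99), (387, 395, 82), (519, 525, 47)]
145 144 [(50, 51, 98), (121, 126, 98), (275, 291, 50), (410, 415, 105), (444, 450, 89), (519, 525, 47)]
160 144 [(50, 51, 102), (128, 136, 91), (272, 296, 50), (434, 443, 80), (519, 525, 49)]
175 144 [(50, 51, 100), (267, 300, 51), (519, 525, 49)]
190 144 [(50, 51, 106), (84, 97, 99), (263, 305, 50), (443, 457, 52), (471, 476, 104), (480, 487, 95), (519, 525, 48)]
205 144 [(50, 51, 98), (259, 309, 50), (431, 447, 51), (519, 525, 48)]
220 144 [(50, 51, 107), (259, 309, 50), (419, 435, 50), (519, 525, 49)]
235 144 [(50, 51, 98), (280, 287, 75), (406, 424, 51), (519, 525, 48)]
250 145 [(50, 51
[... 959 characters left out ...]
46, 49), (523, 525, 80)]
190 142 [(50, 79, 46), (277, 326, 51), (328, 344, 50), (524, 525, 86)]
205 142 [(50, 79, 45), (275, 340, 50), (523, 525, 85)]
220 142 [(50, 79, 46), (275, 337, 50), (523, 525, 84)]
235 142 [(50, 79, 46), (297, 306, 66), (319, 334, 50), (524, 525, 86)]
250 142 [(50, 79, 47), (297, 306, 70), (316, 331, 50), (523, 525, 86)]
265 142 [(50, 79, 46), (297, 306, 69), (313, 328, 51), (523, 525, 88)]
280 141 [(50, 79, 46), (297, 325, 51), (445, 525, 20)]
295 141 [(50, 79, 46), (297, 322, 50), (424, 525, 22)]
310 141 [(50, 79, 47), (297, 319, 50), (406, 525, 22)]
325 127 [(50, 77, 45), (297, 316, 51), (387, 525, 23)]
340 68 [(50, 69, 46), (370, 525, 24)]
355 51 [(349, 525, 22)]
```

```bash
python3 -m pendant '[[1,[0,0,0],-0.1],[1,[0,0,0],-0.1],[1,[0,0,0],-0.1],[1,[0,0,0],0],[1,[0,0,0],0]]'
python3 - <<'E'
from dial import *
w=shot("wrist","w10.png"); pickle.dump(w,open("w10.pkl","wb")); s=monitor.sense();print("now",s["moment"].round(3),s["contact_force"].round(1)) 
g=rect(w); runs(g); go([.4797,.0087,.155])
E
```

```text
t: 17.0
ee_pos: [0.4806, 0.0093, 0.1547]
eef_rot: [-3.11, -0.438, -0.003]
contact_force: [1.3, 5.6, -2.5]
width: 0.204
gripper_force: 59.0
now [ 2.446 -0.499 -0.051] [ 0.9  5.5 -2.8]
100 139 [(50, 88, 0), (196, 202, 89), (239, 257, 89), (361, 367, 102), (413, 418, 80), (524, 525, 104)]
115 142 [(50, 82, 0), (197, 207, 77), (295, 305, 78), (408, 415, 97)]
130 142 [(50, 80, 0), (149, 157, 86), (169, 177, 94), (289, 309, 48), (438, 444, 101), (459, 465, 79)]
145 142 [(50, 80, 0), (148, 154, 89), (287, 313, 48), (461, 467, 102), (524, 525, 101)]
160 141 [(50, 79, 0), (102, 111, 87), (130, 135, 93), (283, 318, 48), (481, 484, 104), (506, 511, 89), (524, 525, 97)]
175 142 [(50, 80, 0), (278, 322, 50), (524, 525, 101)]
190 142 [(50, 79, 44), (274, 325, 50), (524, 525, 98)]
205 142 [(50, 79, 45), (273, 326, 48)]
220 142 [(50, 79, 45), (286, 305, 48), (524, 525, 101)]
235 143 [(50, 80, 44), (286, 304, 48), (524, 525, 93)]
250 143 [(50, 79, 45), (286, 304, 47), (524, 525, 97)]
265 143 [(50, 79, 44), (285, 304, 48), (523, 525, 89)]
280 142 [(50, 78, 45), (285, 304, 48), (524, 525, 99)]
295 143 [(50, 79, 45), (284, 304, 49), (524, 525, 94)]
310 144 [(50, 78, 46), (284, 304, 50), (524, 525, 106)]
325 92 [(50, 73, 44), (282, 301, 49), (523, 525, 57)]
340 51 []
355 52 [(524, 525, 38)]
t 17.05 shift cm [-0.1   0.03 -0.03] turn None heading 0.279
```

```bash
python3 -m pendant '[[1,[0,0,0],-0.04],[1,[0,0,0],0],[1,[0,0,0],0]]'
python3 - <<'E'
from dial import *
w=shot("wrist","w11.png"); s=monitor.sense();print("now",s["contact_force"].round(1)) 
g=rect(w); runs(g[:, :]); go([.4797,.0087,.155])
E
```

```text
t: 17.3
ee_pos: [0.4806, 0.0092, 0.1547]
eef_rot: [-3.101, -0.5, -0.003]
contact_force: [0.4, 5.1, -1.7]
width: 0.203
gripper_force: 59.2
now [ 1.3  5.1 -2.3]
100 139 [(50, 88, 0), (196, 203, 86), (246, 255, 90), (360, 368, 100), (413, 417, 80)]
115 141 [(50, 82, 0), (197, 207, 79), (295, 304, 76), (407, 414, 93)]
130 142 [(50, 79, 0), (148, 157, 89), (171, 176, 99), (283, 308, 49), (440, 443, 106), (458, 464, 82)]
145 142 [(50, 80, 0), (148, 153, 96), (283, 312, 50), (462, 466, 102)]
160 142 [(50, 79, 0), (102, 110, 97), (129, 134, 96), (282, 317, 49), (480, 483, 104), (505, 511, 87), (524, 525, 100)]
175 142 [(50, 80, 0), (278, 321, 49), (524, 525, 101)]
190 142 [(50, 79, 0), (274, 325, 50), (524, 525, 98)]
205 142 [(50, 79, 44), (273, 325, 49), (524, 525, 101)]
220 142 [(50, 79, 45), (281, 305, 50), (524, 525, 101)]
235 143 [(50, 78, 45), (282, 303, 47), (524, 525, 103)]
250 143 [(50, 79, 45), (282, 304, 48), (524, 525, 102)]
265 143 [(50, 78, 45), (282, 304, 46), (524, 525, 103)]
280 143 [(50, 77, 45), (282, 304, 47), (524, 525, 104)]
295 143 [(50, 78, 44), (282, 304, 49), (524, 525, 102)]
310 144 [(50, 78, 44), (282, 304, 49), (523, 525, 91)]
325 95 [(50, 73, 46), (281, 301, 49), (522, 525, 50)]
340 51 [(524, 525, 38)]
355 52 []
t 17.35 shift cm [-0.1   0.02 -0.03] turn None heading 0.32
```

```bash
python3 -m pendant '[[1,[0,0,0],0.08],[1,[0,0,0],0],[1,[0,0,-0.5],0],[1,[0,0,-0.6],0],[1,[0,0,-1],0],[1,[0,0,-3],0],[1,[0,0,-3],0],[1,[0,0,-2],0],[1,[0,0,0],0]]'
python3 - <<'E'
from dial import *
w=shot("wrist","w12.png"); pickle.dump(w,open("w12.pkl","wb"));s=monitor.sense();print("now",s["contact_force"].round(1)) 
runs(rect(w)); go([.40,.06,.255],-1.0); go([.4233,-.3843,.255],-.165)
E
```

```text
t: 18.1
ee_pos: [0.4821, 0.0084, 0.2611]
eef_rot: [-3.118, -0.384, -0.012]
contact_force: [1.3, 0.4, 0.3]
width: 0.2
gripper_force: 59.5
now [-0.6  0.4 -2.3]
100 143 [(50, 67, 46), (242, 247, 99), (294, 304, 91), (351, 356, 98)]
115 143 [(50, 67, 46), (188, 195, 94), (213, 216, 107), (404, 409, 94)]
130 143 [(50, 66, 46), (281, 301, 45)]
145 143 [(50, 66, 47), (142, 151, 94), (281, 305, 49), (449, 457, 94)]
160 144 [(50, 66, 46), (279, 309, 49)]
175 143 [(50, 66, 47), (97, 100, 107), (111, 115, 106), (275, 313, 50)]
190 143 [(50, 66, 46), (271, 317, 49), (524, 525, 107)]
205 144 [(50, 66, 45), (268, 319, 47)]
220 144 [(50, 66, 45), (268, 318, 50)]
235 144 [(50, 66, 46), (281, 297, 50)]
250 144 [(50, 66, 46), (281, 297, 51)]
265 144 [(50, 65, 46), (281, 297, 49)]
280 144 [(50, 65, 47), (281, 298, 51)]
295 144 [(50, 65, 45), (280, 297, 50)]
310 144 [(50, 65, 47), (281, 298, 49)]
325 143 [(50, 65, 46), (280, 298, 52), (524, 525, 107)]
340 82 [(50, 60, 49), (280, 294, 50), (524, 525, 59)]
355 51 []
t 18.15 shift cm [-6.62 -6.96  0.33] turn 1.2445403559317443 heading 0.245
t 18.15 shift cm [-15.11  36.71   0.29] turn 0.4095403559317443 heading 0.245
```

```bash
python3 -m pendant '[[1,[-1.51,3.67,0],0],[1,[-1.51,3.67,0],0],[1,[-1.51,3.67,0],0],[1,[-1.51,3.67,0],0],[1,[-1.51,3.67,0],0],[1,[-1.51,3.67,0],0],[1,[-1.51,3.67,0],0],[1,[-1.51,3.67,0],0],[1,[-1.51,3.67,0],0],[1,[-1.51,3.67,0],0]]'
python3 -m pendant '[[1,[0,0,0],0.1],[1,[0,0,0],0.1],[1,[0,0,0],0.1],[1,[0,0,0],0.11],[1,[0,0,0],0],[1,[0,0,0],0]]'
python3 -c "
from h import *
go([.4233,-.3843,.1028],-.165)"
```

```text
t: 18.98
ee_pos: [0.4206, -0.3858, 0.2549]
eef_rot: [-3.117, -0.383, 0.002]
contact_force: [2.0, -0.0, -0.5]
width: 0.205
gripper_force: 59.4
t: 19.48
ee_pos: [0.4216, -0.3839, 0.2549]
eef_rot: [-3.131, 0.255, 0.002]
contact_force: [-0.2, -0.2, -0.6]
width: 0.204
gripper_force: 59.5
t 19.48 shift cm [2.000e-01 1.000e-02 1.521e+01] turn 0.002422850664147269 heading -0.163
```

```bash
python3 -m pendant '[[1,[0.18,0,2.5],0],[1,[0,0,3],0],[1,[0,0,2],0],[1,[0,0,0],0],[1,[0,0,0],0]]'
python3 -c "
from h import *
go([.4233,-.3843,.1028],-.165)"
```

```text
t: 19.9
ee_pos: [0.4233, -0.3841, 0.1799]
eef_rot: [-3.131, 0.256, 0.004]
contact_force: [-0.7, -0.2, -0.8]
width: 0.204
gripper_force: 59.5
t 19.9 shift cm [0.02 0.02 7.71] turn 0.0021324432730667198 heading -0.163
```

```bash
python3 -m pendant '[[1,[0,0,1.2],0],[1,[0,0,1.6],0],[1,[0,0,1.8],0],[1,[0,0,1.6],0],[1,[0,0,1],0],[1,[0,0,0.4],0],[1,[0,0,0],0],[1,[0,0,0],0]]'
python3 -c "
from h import *
go([.4233,-.3843,.1028],-.165)"
```

```text
t: 20.57
ee_pos: [0.4247, -0.3848, 0.1056]
eef_rot: [3.13, -0.259, 0.002]
contact_force: [0.0, -0.5, -0.2]
width: 0.205
gripper_force: 59.5
t 20.57 shift cm [-0.14 -0.03  0.28] turn 2.5955677918076958e-05 heading -0.165
```

```bash
python3 -m pendant '[[1,[-0.1,-0.03,0.15],0],[1,[0,0,0.15],0],[1,[0,0,0],0],[1,[0,0,0],0]]'
python3 -m pendant '[[0.4,[0,0,0],0],[0,[0,0,0],0],[-1,[0,0,0],0],[-1,[0,0,0],0],[-1,[0,0,0],0],[-1,[0,0,0],0]]'
python3 -m pendant '[[-1,[0,0,-1.5],0],[-1,[0,0,-3],0],[-1,[0,0,-4],0],[-1,[0,0,-4],0],[-1,[0,0,-2],0],[-1,[0,0,0],0],[-1,[0,0,0],0]]'
python3 - <<'E'
from dial import *
t=shot("top","tf.png"); w=shot("wrist","wf.png"); pickle.dump((t,w),open("vf.pkl","wb"))
g=cv2.cvtColor(w["img"],cv2.COLOR_RGB2GRAY)
c=np.array(proj(w,[.4225,-.3815,.158])).astype(int)
for r in range(c[1]-43,c[1]+25,3): print(r,*g[r,c[0]-30:c[0]+31:3])
print("col0",c[0]-30, proj(w,[.4227,-.383,.158]),proj(w,[.4227,-.383,.073]))
d0=pickle.load(open("v4.pkl","rb"))[0]
from slot import slot
slot(t,(311.8,241.7)); slot(t,(285.2,243))
runs(rect(t))
df=np.abs(t["img"].astype(int)-d0["img"]).max(2)>60; ys,xs=np.nonzero(df[165:300,:]); print(len(ys)); print(np.unique((xs//20*20)+1000*((ys+165)//20*20),return_counts=True))
E
```

```text
t: 20.9
ee_pos: [0.4236, -0.3842, 0.1028]
eef_rot: [3.13, -0.259, 0.003]
contact_force: [-1.0, 1.7, 4.7]
width: 0.201
gripper_force: 60.3
t: 21.4
ee_pos: [0.423, -0.3839, 0.1013]
eef_rot: [-3.131, 0.26, 0.0]
contact_force: [0.6, -0.4, -0.2]
width: 0.978
gripper_force: 0.0
t: 21.98
ee_pos: [0.4236, -0.3841, 0.2479]
eef_rot: [3.13, -0.26, 0.005]
contact_force: [-0.1, -0.3, -1.1]
width: 1.001
gripper_force: 0.0
172 94 98 98 98 98 99 99 99 99 100 100 100 101 101 100 101 101 102 102 132 158
175 93 93 94 94 95 96 96 97 94 73 45 30 44 68 95 98 97 97 98 99 97
178 90 90 89 89 89 89 90 84 28 12 13 14 16 15 27 89 99 99 100 99 99
181 96 96 96 96 95 94 93 20 32 54 33 35 35 52 31 21 88 90 91 91 91
184 93 92 93 93 93 94 67 11 16 10 7 9 12 11 18 15 63 94 93 93 92
187 92 93 92 91 91 93 21 14 13 9 11 10 10 11 10 12 26 91 92 92 91
190 100 100 100 98 98 99 19 17 11 8 9 10 10 6 11 14 22 95 94 94 94
193 101 101 101 101 103 103 23 12 7 10 8 10 8 10 10 10 25 99 98 97 96
196 103 103 103 102 103 103 56 10 10 10 9 8 10 11 9 9 67 104 103 133 144
199 104 105 105 106 105 106 103 17 9 13 13 12 12 12 13 15 102 102 
[... 2532 characters left out ...]
, 240340, 240360, 240380, 240420, 240440, 240460,
       240480, 240500, 240520, 240540, 260240, 260300, 260320, 260340,
       260360, 260420, 260440, 260460, 260480, 260500, 260520, 260540,
       280280, 280300, 280320, 280340, 280360, 280400, 280420, 280440,
       280460, 280480, 280500, 280520, 280540]), array([ 43,  20,   6, 270, 175,  49,  33,  71,   9,  16, 133, 361,  30,
       190, 257, 178,  25,   5,  25,   5, 103, 121,  12,  73, 118,  48,
       131,  40, 110,   3,   1,  37,  41,  10,  56, 215,   2,  84,  19,
        17,   1,  18,   2,  11,   7,  38,   5, 100, 265, 180, 206, 101,
         1,   5,   7,   1,  57,  31,  27, 282,  78,  50, 393, 305, 199,
        86, 132,  63,  83]))
```

```bash
python3 -c "
from rig import finish_job
print(finish_job())"
```

```text
the job is handed in; nothing more can be done
None
```

I've handed the job in at about 22 s: the lever is on the long mark (about 0.34 of 0.35 rad), the needle lines up with the set hand to within about 0.01 rad, the tool is back upright on its collar, and the other trimmer hasn't turned; I never re-measured the tin, jar and tubes.

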